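# Prime the dosing pump

## Robot

A 6-joint arm with a two-finger parallel gripper is mounted at the origin on the work surface. World frame = base frame: x ahead of the robot, y to its left, z up, the work surface at z = 0. Lengths are in mm, angles in rad, forces in N, time in s.
With the tool pointing down it reaches from about 400 to 825 mm from the base axis. Payload 7 kg.
Tool frame: the origin (TCP) lies between the finger pads; the fingertips stand 25 mm ahead of it and the grasp point (between the pads) lies 6 mm ahead of it; z points along the fingers, y is the line along which they close (so a half turn about z gives the same grasp; the last joint's range is limited). The gripper opens to 85 mm and grips with 20 to 120 N. Pads are 22 mm wide; open, the fingers measure 114 mm over their backs; the gripper's body (76 mm by 85 mm) begins 54 mm behind the grasp point. The pads swing forward as they close: fully open they stand 13 mm farther back than shut.
Start: joints at [-0.849, 0.359, 0.012, 0, -1.224, -0.288], TCP at [283.689, -612.467, 256.302] pointing down, gripper open.
Joint ranges: [-3.07, 3.07], [-1.43, 2.12], [-1.02, 1.25], [-3.03, 1.67], [-3.05, -0], [-3.03, 3.03]. Speed limits (rad/s): [2.39, 2.39, 3.01, 3.14, 3.14, 3.14].

## Interface

Orientations are given as a 3x3 rotation matrix whose columns are the frame's x, y, z axes.
In Python, from rig import ctrl gives the robot as it stands. The module is installed in compiled form; this text tells all that it offers.
- The arm moves only by the shell command python3 -m inch [FORCE], which reads ROWS from standard input. ROWS is a JSON list of rows, 1 to 20 of them, each an object with the fields aperture (the finger opening in mm), xyz (a list: dx, dy, dz in mm), turn_vec (a list: a rotation vector rx, ry, rz in rad); a field left out counts as zero (the opening has to be given); each row is the pose to reach, as a shift and turn from the pose commanded when the command began, along the tool's axes at that moment; what a row does not reach only later rows make up. A row lasts 1/10 s, in which the tool goes at most 50 mm and 0.15 rad, less where a joint would pass 70% of its speed; a pose out of reach is approached as far as the arm can. The fingers move at their own pace and stop on an object; FORCE is the grip in N (left out, the last holds). Time passes only in rows, so rows that do not move let the fingers close. It prints the time, the measured TCP pose, the force, the opening and the grip force at its end. Input that does not fit is refused with a message, and nothing moves.
- ctrl.get_state(): the state, without advancing time (a new reading comes with each control period).
- ctrl.camera(name): name is "side" or "top" or "wrist"; returns (picture, depth): 384x512x3 uint8, red, green, blue; 384x512 float32, mm along the optical axis (not along the pixel's ray), 0 where there is no reading.
- ctrl.camera_params(name): a dict with "mtx" (3x3 intrinsics, pixels), "k1" (the pictures are not rectified: a ray, as slopes to the right and down, at radius r is drawn at 1 + k1 r^2 times it, then the intrinsics apply), "extrinsics" (4x4, takes a point from world to camera coordinates). Camera axes: x right, y down, z forward; pixel columns grow to the right and rows downward; lengths in mm; the calibration is good to about 2 mm. A picture is of the moment at which its call begins: read the wrist's pose just before it. camera_params takes no time and is no camera call; for the wrist camera it gives the pose at the moment of the call.
- ctrl.sign_off(): hands the job in; it is judged then, once.
Trained networks look in the newest picture that a camera, given by its name, has taken for a name from the list of things; names that differ only in an ending like _2 or _b are one class to them, and where a whole thing is asked for, a point or a joint stands for the part that bears it (a point fixed in the world has none). Each returns a list of dicts, best first, with "score" (0 to 1); they miss things now and then, are a little off and sometimes report something else, mostly with a low value. They report only what shows in the picture. A call takes as long as a camera call.
- ctrl.boxes_of(label, camera): "extent" ([left, top, right, bottom] as shares, 0 to 1, of the picture: columns of its width, rows of its height, round what is visible of it).
- ctrl.outline_of(label, camera): "mask" (384x512 bool, what is visible of it) and "extent" ([left, top, right, bottom] as shares, 0 to 1, of the picture: columns of its width, rows of its height, round what is visible of it).
The state is a dict: "clock": time; "q": joint angles; "qvel": joint speeds; "tau": joint torques, N m; "position": TCP position; "eef_rot": TCP orientation; "force": force on the tool from outside, world axes, zero at the start; "torque": the same for the moment, N m; "finger_gap": finger opening in mm; "grip_force": force on a finger pad.
Only numpy, scipy, OpenCV 4.12 (cv2) and the standard library are available. Lean on these libraries where they do the work, as an engineer would, in place of code of your own. Each camera call takes 0.05 s, during which the arm holds its last target. There are 200 camera calls.

## Task

Prime the dosing pump: on the keypad press the square key, then the round key, then the triangular key, one at a time, each fully down and let up again, without pressing the bar-shaped key. Then press the paddle of the pump's spring-return dial down past its first two notches to the third and last, without forcing it, and hold it there for a second or more; the program finishes while the fingers still hold the paddle down at the third notch. Leave the loose things on the bench where they are.

Things in the scene. Friction and masses are not known exactly. Their poses are not given: they have to be found in the camera images.
- keypad: White keypad console fixed to the bench, 160 mm (its x, pointing roughly away from the robot) by 150 mm (its y), top 45 mm above the bench. Origin: centre of its underside; z up. Four light grey keys stand on it in a 2 x 2 grid, 56 mm apart along its x and 64 mm along its y, each on a black 44 x 48 x 3 mm base plate; which key is in which place varies. A black display strip lies at its +x end.
- pump: White compact pump fixed to the bench, 150 x 150 mm, top face 113 mm above the bench. Origin: centre of its underside; z up. Its own x axis points roughly away from the robot; the dial is on its +x face, and the dial's paddle sticks out beyond its +y side.
- dial_pivot (a point): Point on the dial's turning axis, at mid-thickness: 100 mm above the bench, 97 mm along the pump's x and 30 mm along its y from the pump's origin. The axis is level, along the pump's x. The dial is a grey disc, 60 mm in diameter, 14 mm thick, before a fixed 80 mm aluminium plate with four index marks (rest and three notches).
- paddle (a point): Centre of the upper face of the dial's paddle: a grey pad 34 mm (pump's x) by 36 mm, 10 mm thick, centred 85 mm from the axis and 4 mm beyond the pivot along the pump's x, face 5 mm off the radial line, on a 12 mm wide arm. At rest the arm points to the pump's +y, 30 degrees up (this point 147 mm above the bench); at the third notch 30 degrees down (62 mm).
- dial (a joint): Dial angle in rad: 0 at rest, growing as the paddle is pressed down. Notches at 0.35, 0.70 and 1.05 (third, last); end stop 1.15. The spring always returns it to 0: let go, it stays in no notch. About 3 to 10 N on the paddle moves it, stiffer before each notch, easing into it; past the third it stiffens again up to the stop.
- square_top (a point): Centre of the top face of the square key, 26 x 26 mm; 60 mm above the bench when up. All keys are of the same light grey plastic and stand 12 mm above their base plates.
- square (a joint): Travel of the square key in m: 0 up, 0.006 fully down. Spring-return; starts to move at about 1.5 N, fully down at about 5 N.
- round_top (a point): Centre of the top face of the round key, 28 mm in diameter; 60 mm above the bench when up. All keys are of the same light grey plastic and stand 12 mm above their base plates.
- round (a joint): Travel of the round key in m: 0 up, 0.006 fully down. Spring-return; starts to move at about 1.5 N, fully down at about 5 N.
- triangle_top (a point): Centre of the top face of the three-sided key, about 36 mm a side; 60 mm above the bench when up. All keys are of the same light grey plastic and stand 12 mm above their base plates.
- triangle (a joint): Travel of the triangle key in m: 0 up, 0.006 fully down. Spring-return; starts to move at about 1.5 N, fully down at about 5 N.
- bar_top (a point): Centre of the top face of the narrow bar-shaped key, 13 x 38 mm; 60 mm above the bench when up. All keys are of the same light grey plastic and stand 12 mm above their base plates. This key must not be pressed.
- bar (a joint): Travel of the bar key in m: 0 up, 0.006 fully down. Spring-return; starts to move at about 1.5 N, fully down at about 5 N.
- reagent: Bystander, loose, to be left alone: amber reagent bottle with white cap, 60 mm diameter, 120 mm tall. Origin: centre of its underside.
- beaker: Bystander, loose, to be left alone: small clear beaker, 52 mm diameter, 60 mm tall. Origin: centre of its underside.
- dish: Bystander, loose, to be left alone: clear closed culture dish, 60 mm diameter, 14 mm tall. Origin: centre of its underside.
- marker: Bystander, loose, to be left alone: white marker pen lying on the bench, 120 x 12 x 12 mm. Origin: centre of its underside.
- flask: Bystander, loose, to be left alone: stoppered conical glass flask, 72 mm diameter at the foot, 100 mm tall. Origin: centre of its underside.
- tipbox: Bystander, loose, to be left alone: closed pipette tip box, 120 x 85 mm, about 58 mm tall. Origin: centre of its underside.
- stopper: Bystander, loose, to be left alone: black rubber stopper, 34 mm diameter at the top, 26 mm tall. Origin: centre of its underside.

How it is judged:
By the outcome, as a careful person would: the job done as asked, in the order asked, and still so for the second after the job is handed in, while the arm keeps its last pose, push and grip.
It also fails if it takes over 51 s, if anything falls off the work surface, if the arm or the gripper's body presses on something with over 40 N, if the wrist force passes 120 N, or if a joint passes its speed limit or range.

## Working session

There is one attempt and no reset: what is moved stays moved. The work goes in short steps, Python scripts to look and compute and a shell command to move; the robot and the scene stay as the last step left them, time stands still between calls to the robot, and variables do not carry over. Pictures are saved under pics/ and viewed, at most 10 in all, crops included, and the job is handed in when it is done.

```bash
mkdir -p pics; cat > h.py <<'E'
import numpy as np, cv2
from rig import ctrl
def ray(cam,uv,P=None):
    P=P or ctrl.camera_params(cam); K=np.array(P["mtx"]);k1=P["k1"]
    uv=np.atleast_2d(uv).astype(float)
    d=np.stack([(uv[:,0]-K[0,2])/K[0,0],(uv[:,1]-K[1,2])/K[1,1]],1); s=d.copy()
    for _ in range(20): s=d/(1+k1*(s**2).sum(1,keepdims=True))
    T=np.linalg.inv(np.array(P["extrinsics"]))
    return T,np.c_[s,np.ones(len(s))]
def at_z(cam,uv,z,P=None):
    T,s=ray(cam,uv,P); D=s@T[:3,:3].T; o=T[:3,3]
    return o+D*((z-o[2])/D[:,2:])
def at_depth(cam,uv,dep,P=None):
    T,s=ray(cam,uv,P); return (s*np.atleast_1d(dep)[:,None])@T[:3,:3].T+T[:3,3]
E
python3 - <<'E'
from h import *
for c in ["top","side"]:
    im,d=ctrl.camera(c); cv2.imwrite(f"pics/{c}0.png",im[:,:,::-1]); np.save(f"{c}_d.npy",d)
    P=ctrl.camera_params(c); print(c,np.linalg.inv(P["extrinsics"])[:3].round(2).tolist())
    for n in ["keypad","pump","paddle","square_top","round_top","triangle_top","bar_top","flask","tipbox","reagent"]:
        for r in ctrl.outline_of(n,c)[:2]:
            m=r["mask"]&(d>0); v,u=np.nonzero(m)
            if len(u)==0: continue
            p=at_depth(c,np.c_[u,v],d[v,u])
            print(c,n,round(r["score"],2),"px",u.mean().round(),v.mean().round(),len(u),np.median(p,0).round(1),"lo",np.percentile(p,2,0).round(),"hi",np.percentile(p,98,0).round())
print(ctrl.get_state())
E
```

```text
top [[0.03, -0.98, 0.18, 356.86], [-1.0, -0.03, -0.01, 11.19], [0.02, -0.18, -0.98, 1298.55]]
top keypad 0.94 px 185.0 236.0 1821 [480.1 195.3  45.2] lo [382. 117.  14.] hi [550. 277.  51.]
top pump 0.81 px 313.0 229.0 3379 [ 496.2 -177.2  113.3] lo [ 414. -284.   21.] hi [580. -68. 148.]
top pump 0.19 px 171.0 237.0 35 [467.4 233.7  59.6] lo [461. 218.  54.] hi [474. 248.  65.]
top paddle 0.63 px 287.0 201.0 309 [574.3 -97.2 133.2] lo [ 555. -165.   82.] hi [587. -54. 156.]
top paddle 0.57 px 245.0 222.0 81 [522.9  17.1  26.1] lo [510.   5.  20.] hi [539.  32.  31.]
top square_top 0.42 px 193.0 232.0 80 [483.7 170.7  59.7] lo [470. 157.  53.] hi [496. 184.  64.]
top square_top 0.23 px 171.0 237.0 50 [467.2 235.3  59.4] lo [458. 216.  54.] hi [474. 252.  64.]
top round_top 0.64 px 175.0 255.0 66 [414.8 218.4  60.1] lo [403. 207.  52.] hi [427. 230.  65.]
top bar_top 0.72 px 183.0 236.0 1817 [482.5 198.8  45.2] lo [381. 118.  14.] hi [550. 280.  51.]
top flask 0.62 px 393.0 213.0 415 [ 560.5 -434.3   39.2] lo [ 534. -460.    5.] hi [ 595. -415.  103.]
top tipbox 0.39 px 197.0 250.0 60
[... 1064 characters left out ...]
+00, -2.88075009e-01]), 'qvel': array([ 1.23838622e-03, -4.11540927e-04,  7.16389158e-04,  3.91176684e-06,
        3.23425437e-04, -8.57200873e-04]), 'tau': array([-4.06676982e-04, -5.82998157e+01,  2.93669111e+01,  6.94205001e+00,
       -5.42464604e-04, -1.33470988e-05]), 'position': array([ 283.70269199, -612.4667243 ,  256.31563071]), 'eef_rot': array([[-9.07364189e-01, -4.20345367e-01,  3.34658099e-05],
       [-4.20345368e-01,  9.07364189e-01, -1.82816445e-05],
       [-2.26810729e-05, -3.06553077e-05, -9.99999999e-01]]), 'force': array([-0.34895167, -1.18538465, -0.42249459]), 'torque': array([ 0.00036767,  0.009758  , -0.0498781 ]), 'grip_force': 0.0, 'finger_gap': 85.59392494089363}
```

```bash
python3 - <<'E'
import cv2,numpy as np
t=cv2.imread("pics/top0.png");s=cv2.imread("pics/side0.png")
a=cv2.resize(t[165:285,130:350],(792,432),interpolation=cv2.INTER_CUBIC)
b=cv2.resize(s[100:310,180:380],(572,600),interpolation=cv2.INTER_CUBIC)
cv2.imwrite("pics/a.png",a);cv2.imwrite("pics/b.png",b)
E
```

```text
(no output)
```

View pics/a.png

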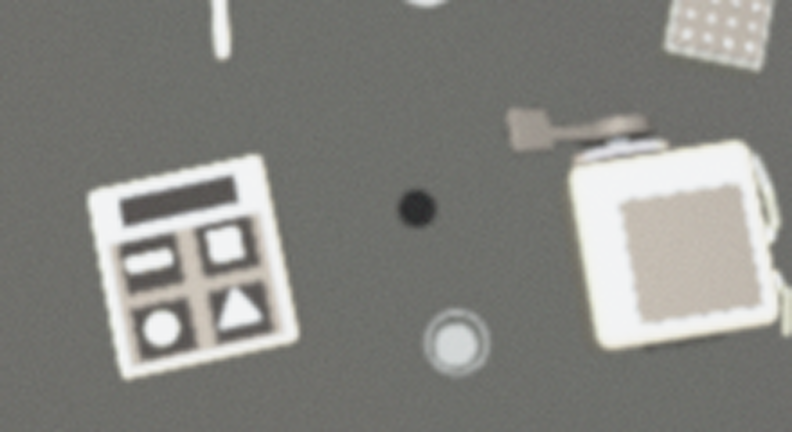

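View pics/b.png

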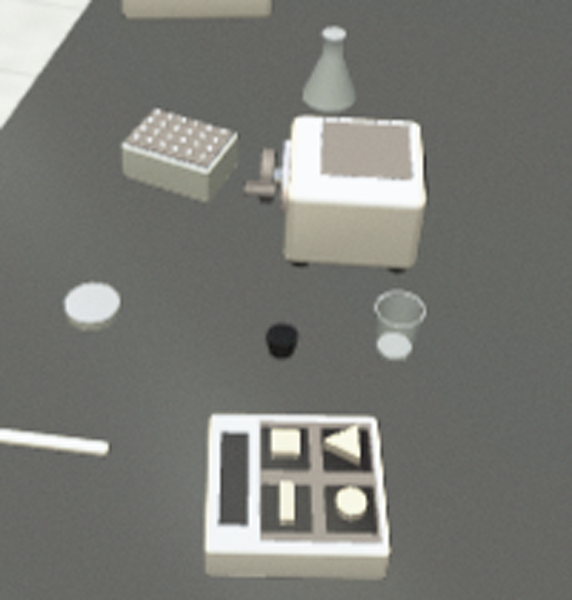

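Top crop: keys are bar (148,262), square (225,243), round (163,329) and triangle (239,311), with the paddle at (530,130). The side view agrees on the layout. I'll move over the pump on the way, close the fingers, and look with the wrist camera.

```bash
echo '[{"aperture": 0, "xyz": [-330, 246, 0]}, {"aperture": 0, "xyz": [-330, 246, 0]}, {"aperture": 0, "xyz": [-330, 246, 0]}, {"aperture": 0, "xyz": [-330, 246, 0]}, {"aperture": 0, "xyz": [-330, 246, 0]}, {"aperture": 0, "xyz": [-330, 246, 0]}, {"aperture": 0, "xyz": [-330, 246, 0]}, {"aperture": 0, "xyz": [-330, 246, 0]}, {"aperture": 0, "xyz": [-330, 246, 0]}, {"aperture": 0, "xyz": [-330, 246, 0]}]' | python3 -m inch 40
python3 - <<'E'
from h import *
P=ctrl.camera_params("wrist"); im,d=ctrl.camera("wrist"); cv2.imwrite("pics/w1.png",im[:,:,::-1])
np.savez("w1.npz",d=d,im=im,ex=P["extrinsics"],mtx=P["mtx"],k1=P["k1"])
print(np.linalg.inv(P["extrinsics"]).round(2)); print(ctrl.get_state()["position"])
def pts(c,d,P):
    v,u=np.nonzero(d>0); return at_depth(c,np.c_[u,v],d[v,u],P)
for c,D,PP in [("top",np.load("top_d.npy"),None),("side",np.load("side_d.npy"),None),("wrist",d,P)]:
    p=pts(c,D,PP)
    for n,(x0,x1,y0,y1,z0,z1) in dict(pump=(390,610,-300,-75,107,119),pad=(540,620,-120,-40,120,165),keypad=(360,570,100,300,41,50)).items():
        q=p[(p[:,0]>x0)&(p[:,0]<x1)&(p[:,1]>y0)&(p[:,1]<y1)&(p[:,2]>z0)&(p[:,2]<z1)]
        if len(q)>20: print(c,n,len(q),q.mean(0).round(1),cv2.minAreaRect(q[:,:2].astype(np.float32)))
# keys, top & side
for c in ["top","side"]:
    im=cv2.imread(f"pics/{c}0.png",0)
    for n,g in dict(sq=(484,172),ro=(415,218),tr=(430,157),ba=(467,234)).items():
        v,u=np.mgrid[0:384,0:512]; w=at_z(c,np.c_[u.ravel(),v.ravel()],60)
        near=np.hypot(*(w[:,:2]-g).T)<24; g8=im.ravel()
        t,_=cv2.threshold(g8[near],0,255,cv2.THRESH_OTSU); m=near&(g8>t+20)
        print(c,n,t,m.sum(),w[m].mean(0).round(1))
E
```

```text
clock: 2.1
position: [480.7, -248.9, 256.5]
eef_rot: [[-0.906, -0.423, 0.0], [-0.423, 0.906, -0.0], [-0.0, -0.0, -1.0]]
force: [0.1, 0.3, -0.7]
finger_gap: 0.3
grip_force: 0.0
[[-4.2000e-01  8.6000e-01  2.9000e-01  4.0445e+02]
 [ 9.1000e-01  4.0000e-01  1.4000e-01 -2.8417e+02]
 [ 0.0000e+00  3.2000e-01 -9.5000e-01  3.7484e+02]
 [ 0.0000e+00  0.0000e+00  0.0000e+00  1.0000e+00]]
[ 480.02693549 -249.96235801  256.42748079]
top pump 2543 [ 490.3 -186.5  113.3] ((504.9866943359375, -185.8607940673828), (178.23080444335938, 147.00941467285156), 10.063610076904297)
top pad 192 [569.3 -78.  142.3] ((569.7545776367188, -85.01881408691406), (68.29961395263672, 36.05818176269531), 89.10726928710938)
top keypad 2055 [468.3 199.5  45.8] ((466.6441955566406, 199.55130004882812), (159.1932830810547, 150.47134399414062), 14.221976280212402)
side pump 1331 [ 488.4 -179.6  113.3] ((497.2416687011719, -186.67135620117188), (163.02894592285156, 152.59384155273438), 10.107705116271973)
side pad 75 [567.3 -72.3 145. ] ((568.8529052734375, -84.96148681640625), (36.3992805480957, 67.9555892944336), 1.0950474739074707)
side keypad 2478 [466.3 211.7  44.8] ((465.42266845703125, 203.87567138671875), (157.62136840820312, 149.44874572753906), 14.39401912689209)
wrist pump 23524 [ 474.5 -194.   114.1] ((486.97576904296875, -191.23272705078125), (147.5596160888672, 145.6546173095703), 10.264321327209473)
wrist keypad 257 [539.9 147.5  44.5] ((537.6594848632812, 143.81695556640625), (52.37471008300781, 17.759292602539062), 39.14680862426758)
top sq 170.0 90 [485.4 172.7  60. ]
top ro 165.0 75 [414.1 220.4  60. ]
top tr 166.0 76 [429.2 158.6  60. ]
top ba 157.0 72 [469.2 235.5  60. ]
side sq 154.0 108 [483.6 171.8  60. ]
side ro 152.0 87 [411.9 222.6  60. ]
side tr 159.0 98 [429.5 155.3  60. ]
side ba 154.0 70 [466.5 236.4  60. ]
```

View pics/w1.png

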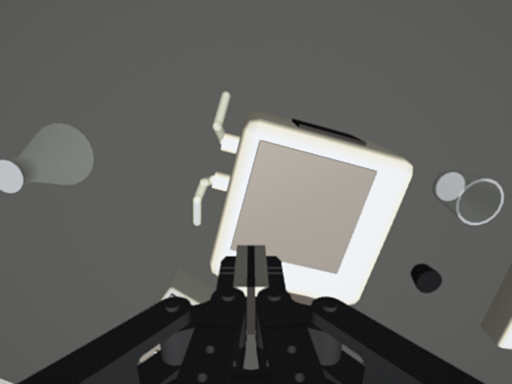

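Wrist view: the pump top is in full view, from (215,270) to (410,165), yaw about 10°. The three cameras agree on the keys within 3 mm, and the spacing matches 56/64. Next, above the square key.

```bash
echo '[{"aperture": 0, "xyz": [-181.5, 381, 0]}, {"aperture": 0, "xyz": [-181.5, 381, 0]}, {"aperture": 0, "xyz": [-181.5, 381, 0]}, {"aperture": 0, "xyz": [-181.5, 381, 0]}, {"aperture": 0, "xyz": [-181.5, 381, 0]}, {"aperture": 0, "xyz": [-181.5, 381, 0]}, {"aperture": 0, "xyz": [-181.5, 381, 0]}, {"aperture": 0, "xyz": [-181.5, 381, 0]}, {"aperture": 0, "xyz": [-181.5, 381, 80]}, {"aperture": 0, "xyz": [-181.5, 381, 80]}, {"aperture": 0, "xyz": [-181.5, 381, 125]}, {"aperture": 0, "xyz": [-181.5, 381, 125]}, {"aperture": 0, "xyz": [-181.5, 381, 160]}, {"aperture": 0, "xyz": [-181.5, 381, 160]}, {"aperture": 0, "xyz": [-181.5, 381, 160]}]' | python3 -m inch
python3 - <<'E'
from h import *
P=ctrl.camera_params("wrist"); im,d=ctrl.camera("wrist"); cv2.imwrite("pics/w2.png",im[:,:,::-1])
print(ctrl.get_state()["position"])
E
```

```text
clock: 3.65
position: [485.1, 170.8, 97.9]
eef_rot: [[-0.908, -0.42, 0.0], [-0.42, 0.908, -0.0], [-0.0, -0.0, -1.0]]
force: [0.5, 0.5, 0.9]
finger_gap: 0.2
grip_force: 0.0
[485.4627624  171.36166679  98.43220285]
```

View pics/w2.png

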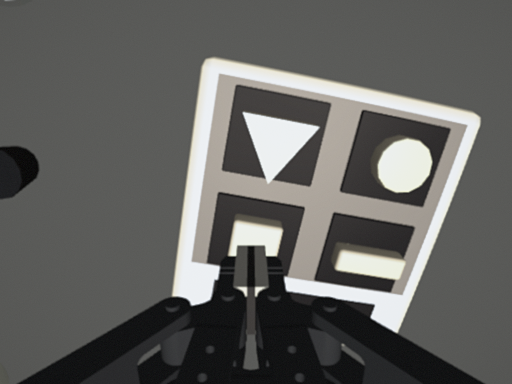

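The fingers stand over the square key at (252,240), with the bar clear at right (370,262). Pressing gradually.

```bash
echo '[{"aperture": 0, "xyz": [0, 0, 8]}, {"aperture": 0, "xyz": [0, 0, 12]}, {"aperture": 0, "xyz": [0, 0, 14]}, {"aperture": 0, "xyz": [0, 0, 16]}, {"aperture": 0, "xyz": [0, 0, 16]}]' | python3 -m inch; echo '[{"aperture": 0, "xyz": [0, 0, 1]}, {"aperture": 0, "xyz": [0, 0, 2]}, {"aperture": 0, "xyz": [0, 0, 2]}, {"aperture": 0, "xyz": [0, 0, 2]}]' | python3 -m inch
```

```text
clock: 4.2
position: [484.6, 171.6, 80.6]
eef_rot: [[-0.907, -0.421, 0.001], [-0.421, 0.907, 0.0], [-0.001, -0.0, -1.0]]
force: [0.1, -0.6, 3.6]
finger_gap: -0.2
grip_force: 2.0
clock: 4.6
position: [484.7, 171.7, 79.0]
eef_rot: [[-0.907, -0.421, 0.001], [-0.421, 0.907, 0.0], [-0.001, -0.0, -1.0]]
force: [-0.8, -0.9, 10.2]
finger_gap: 0.3
grip_force: 4.9
```

```bash
echo '[{"aperture": 0, "xyz": [0, 0, -15]}, {"aperture": 0, "xyz": [0, 0, -40]}, {"aperture": 0, "xyz": [0, 0, -40]}, {"aperture": 0, "xyz": [44.2, 74.6, -40]}, {"aperture": 0, "xyz": [44.2, 74.6, -40]}, {"aperture": 0, "xyz": [44.2, 74.6, -35]}, {"aperture": 0, "xyz": [44.2, 74.6, -20]}, {"aperture": 0, "xyz": [44.2, 74.6, -20]}, {"aperture": 0, "xyz": [44.2, 74.6, -12]}, {"aperture": 0, "xyz": [44.2, 74.6, -8]}, {"aperture": 0, "xyz": [44.2, 74.6, -5]}, {"aperture": 0, "xyz": [44.2, 74.6, -2]}, {"aperture": 0, "xyz": [44.2, 74.6, 0]}, {"aperture": 0, "xyz": [44.2, 74.6, 0]}, {"aperture": 0, "xyz": [44.2, 74.6, 0]}]' | python3 -m inch
```

```text
clock: 6.1
position: [412.9, 220.3, 79.0]
eef_rot: [[-0.907, -0.42, 0.0], [-0.42, 0.907, -0.0], [-0.0, -0.0, -1.0]]
force: [-2.4, -3.6, 10.4]
finger_gap: 0.1
grip_force: 5.5
```

```bash
echo '[{"aperture": 0, "xyz": [0, 0, -15]}, {"aperture": 0, "xyz": [0, 0, -40]}, {"aperture": 0, "xyz": [0, 0, -40]}, {"aperture": 0, "xyz": [12.2, -65.2, -40]}, {"aperture": 0, "xyz": [12.2, -65.2, -40]}, {"aperture": 0, "xyz": [12.2, -65.2, -35]}, {"aperture": 0, "xyz": [12.2, -65.2, -20]}, {"aperture": 0, "xyz": [12.2, -65.2, -20]}, {"aperture": 0, "xyz": [12.2, -65.2, -12]}, {"aperture": 0, "xyz": [12.2, -65.2, -8]}, {"aperture": 0, "xyz": [12.2, -65.2, -5]}, {"aperture": 0, "xyz": [12.2, -65.2, -2]}, {"aperture": 0, "xyz": [12.2, -65.2, 0]}, {"aperture": 0, "xyz": [12.2, -65.2, 0]}, {"aperture": 0, "xyz": [12.2, -65.2, 0]}]' | python3 -m inch
```

```text
clock: 7.6
position: [429.1, 156.5, 79.0]
eef_rot: [[-0.907, -0.421, 0.0], [-0.421, 0.907, 0.0], [-0.0, 0.0, -1.0]]
force: [-5.5, 0.4, 11.5]
finger_gap: -0.1
grip_force: 5.5
```

```bash
echo '[{"aperture": 0, "xyz": [0, 0, -15]}, {"aperture": 0, "xyz": [0, 0, -60]}, {"aperture": 0, "xyz": [0, 0, -100]}, {"aperture": 0, "xyz": [-44.5, -210.2, -178], "turn_vec": [0, 0, -1.314]}, {"aperture": 0, "xyz": [-44.5, -210.2, -178], "turn_vec": [0, 0, -1.314]}, {"aperture": 0, "xyz": [-44.5, -210.2, -178], "turn_vec": [0, 0, -1.314]}, {"aperture": 0, "xyz": [-44.5, -210.2, -178], "turn_vec": [0, 0, -1.314]}, {"aperture": 0, "xyz": [-44.5, -210.2, -178], "turn_vec": [0, 0, -1.314]}, {"aperture": 0, "xyz": [-44.5, -210.2, -178], "turn_vec": [0, 0, -1.314]}, {"aperture": 0, "xyz": [-44.5, -210.2, -178], "turn_vec": [0, 0, -1.314]}, {"aperture": 0, "xyz": [-44.5, -210.2, -178], "turn_vec": [0, 0, -1.314]}, {"aperture": 0, "xyz": [-44.5, -210.2, -178], "turn_vec": [0, 0, -1.314]}, {"aperture": 0, "xyz": [-44.5, -210.2, -178], "turn_vec": [0, 0, -1.314]}, {"aperture": 0, "xyz": [-44.5, -210.2, -178], "turn_vec": [0, 0, -1.314]}]' | python3 -m inch
python3 - <<'E'
from h import *
P=ctrl.camera_params("wrist"); im,d=ctrl.camera("wrist"); cv2.imwrite("pics/w3.png",im[:,:,::-1])
S=ctrl.get_state();print(S["position"],S["q"].round(2))
for n in ["paddle","pump"]:
  for r in ctrl.outline_of(n,"wrist")[:2]: print(n,r["score"],r["extent"])
v,u=np.nonzero(d>0); p=at_depth("wrist",np.c_[u,v],d[v,u],P)
a=np.deg2rad(10.2);R=np.array([[np.cos(a),-np.sin(a)],[np.sin(a),np.cos(a)]])
o=np.array([487,-191.]); q=np.c_[(p[:,:2]-o)@R,p[:,2]]
m=(q[:,0]>75)&(q[:,0]<130)&(q[:,1]>60)&(q[:,1]<135)&(q[:,2]>110)&(q[:,2]<165)&(v<240)
k=q[m];print("pump frame pad:",len(k),k.min(0).round(1),k.max(0).round(1))
k=k[k[:,1]>90]; 
for y in range(80,130,5):
    j=q[m&(abs(q[:,1]-y)<2.5)]
    if len(j): print(y,len(j),np.percentile(j[:,0],[2,98]).round(1),np.median(j[:,2]).round(1))
# pump top
t=p[(abs(p[:,2]-113)<4)&(p[:,0]<570)&(p[:,1]<-80)]
if len(t)>50: print(cv2.minAreaRect(t[:,:2].astype(np.float32)))
E
```

```text
clock: 9.0
position: [557.9, -15.8, 256.2]
eef_rot: [[0.177, -0.984, -0.0], [-0.984, -0.177, -0.0], [0.0, 0.0, -1.0]]
force: [0.4, 0.8, -0.2]
finger_gap: -0.1
grip_force: 0.0
[557.86139389 -15.77409996 256.1893828 ] [ 0.32  0.17 -0.25  0.   -1.15 -0.15]
paddle 0.59 [0.4346, 0.0109, 0.5309, 0.3901]
pump 0.96 [0.4377, 0.0023, 0.9441, 0.3958]
pump frame pad: 3371 [ 75.   60.  110.1] [117.8 120.7 157.1]
80 126 [ 90.8 102.6] 134.9
85 169 [ 88.4 112.7] 138.0
90 372 [ 84.7 116.3] 141.0
95 369 [ 84.4 117.4] 143.6
100 392 [ 84.8 116.9] 146.4
105 410 [ 84.9 116.8] 149.3
110 413 [ 85.  116.5] 152.3
115 379 [ 84.4 116.5] 154.9
120 183 [ 85.4 116. ] 153.6
((488.0271301269531, -145.07192993164062), (162.88232421875, 56.894466400146484), 10.99634075164795)
```

View pics/w3.png

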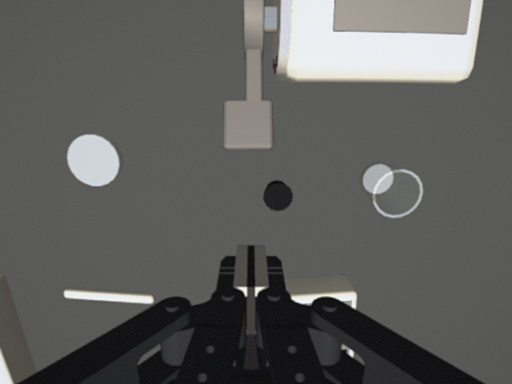

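The pad is centred at pixel (248,125). In the pump frame that gives x 84.5–117 and y 87–119, z 146.4 at y=100, matching the expected geometry within 1 mm. Next I work out the arc.

```bash
cat > arc.py <<'E'
from h import *
a=np.deg2rad(10.2);R=np.array([[np.cos(a),-np.sin(a)],[np.sin(a),np.cos(a)]]);o=np.array([487,-191.])
def tcp(th,phi,s=95,off=0):   # pump-frame (x,y,z); tip's outer corner off mm above the face at radius s
    al=np.pi/6-th; r=np.array([np.cos(al),np.sin(al)]); n=np.array([-r[1],r[0]])
    c=np.array([30,100])+s*r+(5+off)*n
    d=np.array([-np.sin(phi),-np.cos(phi)]); e=np.array([np.cos(phi),-np.sin(phi)])
    t=c-11*e-25*d; return np.array([101,*t])
def th_of(pos,rot,s=95):
    pass
E
python3 - <<'E'
from arc import *
S=ctrl.get_state(); p=S["position"]; c=np.array([*((p[:2]-o)@R),p[2]]); print(c.round(1))
f=lambda q,c:np.array([-(q[1]-c[1]),-(q[0]-c[0]),-(q[2]-c[2])]).round(1)
h=tcp(0,0,off=15); print("hover",f(h,c))
for t in [0,.1,.2,.3,.4,.5,.6,.7,.8,.9,1,1.05]:
    phi=.48*t/1.05; print(t,f(tcp(t,phi),h),round(phi,2))
E
```

```text
[100.8 159.9 256.3]
hover [68.7 -0.2 66.5]
0 [-7.5 -0.  13. ] 0.0
0.1 [-13.4  -0.   20.7] 0.05
0.2 [-18.5  -0.   29. ] 0.09
0.3 [-22.8  -0.   37.6] 0.14
0.4 [-26.1  -0.   46.6] 0.18
0.5 [-28.5  -0.   55.7] 0.23
0.6 [-30.  -0.  65.] 0.27
0.7 [-30.6  -0.   74.4] 0.32
0.8 [-30.2  -0.   83.7] 0.37
0.9 [-28.8  -0.   92.8] 0.41
1 [-26.6  -0.  101.7] 0.46
1.05 [-25.2  -0.  106. ] 0.48
```

```bash
echo '[{"aperture": 0, "xyz": [40, 0, 20]}, {"aperture": 0, "xyz": [68.7, 0, 50]}, {"aperture": 0, "xyz": [68.7, 0, 66.5]}, {"aperture": 0, "xyz": [68.7, 0, 66.5]}, {"aperture": 0, "xyz": [68.7, 0, 66.5]}]' | python3 -m inch
python3 - <<'E'
from h import *
for c in ["side"]:
    im,d=ctrl.camera(c); cv2.imwrite("pics/s4.png",cv2.resize(im[110:210,210:370,::-1],(800,500),interpolation=cv2.INTER_CUBIC))
E
```

```text
clock: 9.65
position: [570.2, -83.4, 190.2]
eef_rot: [[0.176, -0.984, -0.0], [-0.984, -0.176, -0.0], [0.0, 0.0, -1.0]]
force: [-0.0, 0.1, 0.2]
finger_gap: -0.2
grip_force: 0.0
```

View pics/s4.png

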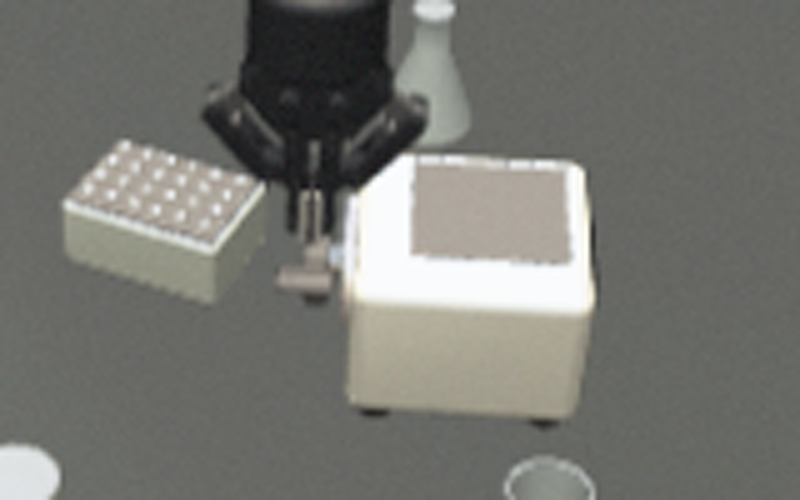

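The fingers are above the pad at (305,235), with the knuckles clear of the pump and tip box. The tilt leans them further from the pump. Pressing along the arc to 0.9 first.

```bash
echo '[{"aperture": 0, "xyz": [-7.5, 0, 10]}, {"aperture": 0, "xyz": [-13.4, 0, 20.7], "turn_vec": [0, 0.05, 0]}, {"aperture": 0, "xyz": [-18.5, 0, 29], "turn_vec": [0, 0.09, 0]}, {"aperture": 0, "xyz": [-22.8, 0, 37.6], "turn_vec": [0, 0.14, 0]}, {"aperture": 0, "xyz": [-26.1, 0, 46.6], "turn_vec": [0, 0.18, 0]}, {"aperture": 0, "xyz": [-28.5, 0, 55.7], "turn_vec": [0, 0.23, 0]}, {"aperture": 0, "xyz": [-30, 0, 65], "turn_vec": [0, 0.27, 0]}, {"aperture": 0, "xyz": [-30.6, 0, 74.4], "turn_vec": [0, 0.32, 0]}, {"aperture": 0, "xyz": [-30.2, 0, 83.7], "turn_vec": [0, 0.37, 0]}, {"aperture": 0, "xyz": [-28.8, 0, 92.8], "turn_vec": [0, 0.41, 0]}, {"aperture": 0, "xyz": [-28.8, 0, 92.8], "turn_vec": [0, 0.41, 0]}]' | python3 -m inch
cat > ang.py <<'E'
from arc import *
from scipy.optimize import brentq
S=ctrl.get_state(); p=S["position"]; M=np.array(S["eef_rot"]); R3=np.eye(3);R3[:2,:2]=R
y,z=((p[:2]-o)@R)[1],p[2]; zt=R3.T@M[:,2]; phi=np.arctan2(-zt[1],-zt[2])
d=np.array([-np.sin(phi),-np.cos(phi)]); e=np.array([np.cos(phi),-np.sin(phi)])
for k in (11,-11):
    c=np.array([y,z])+25*d+k*e-[30,100]
    al=np.arctan2(c[1],c[0])-np.arcsin(5/np.hypot(*c)); print("corner",k,"theta",round(np.pi/6-al,3),"s",round(np.sqrt(c@c-25),1))
print("phi",phi.round(3),"F",S["force"].round(1),S["clock"])
E
python3 ang.py
```

```text
clock: 10.8
position: [565.3, -53.1, 96.7]
eef_rot: [[0.164, -0.984, 0.073], [-0.902, -0.18, -0.392], [0.399, -0.001, -0.917]]
force: [-1.6, 5.1, 3.4]
finger_gap: 0.2
grip_force: 2.6
corner 11 theta 0.896 s 96.8
corner -11 theta 0.885 s 74.9
phi 0.41 F [-1.6  5.1  3.4] 10.8
```

```bash
echo '[{"aperture": 0, "xyz": [-1, 0, 4], "turn_vec": [0, 0.02, 0]}, {"aperture": 0, "xyz": [-1.5, 0, 8], "turn_vec": [0, 0.04, 0]}, {"aperture": 0, "xyz": [-2, 0, 11.5], "turn_vec": [0, 0.06, 0]}, {"aperture": 0, "xyz": [-2, 0, 13.5], "turn_vec": [0, 0.07, 0]}, {"aperture": 0, "xyz": [-2, 0, 13.8], "turn_vec": [0, 0.07, 0]}, {"aperture": 0, "xyz": [-2, 0, 13.8], "turn_vec": [0, 0.07, 0]}]' | python3 -m inch; python3 ang.py
python3 - <<'E'
from h import *
im,d=ctrl.camera("side"); cv2.imwrite("pics/s5.png",cv2.resize(im[110:210,210:370,::-1],(800,500),interpolation=cv2.INTER_CUBIC))
E
```

```text
clock: 11.4
position: [566.6, -56.9, 84.5]
eef_rot: [[0.157, -0.984, 0.084], [-0.874, -0.178, -0.452], [0.46, -0.003, -0.888]]
force: [-3.7, 7.3, 5.0]
finger_gap: 0.0
grip_force: 3.8
corner 11 theta 1.036 s 96.0
corner -11 theta 1.047 s 74.0
phi 0.478 F [-3.7  7.3  5. ] 11.4
```

View pics/s5.png

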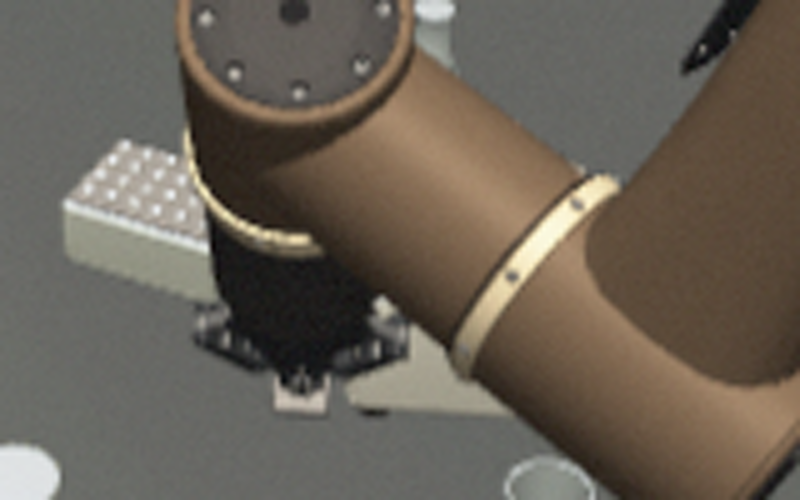

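The pad at (300,400) is pressed down under the tips. The force is 9.6 N, so I'll probe the force profile to confirm the notch.

```bash
echo '[{"aperture": 0, "xyz": [0, 0, 0.5]}, {"aperture": 0, "xyz": [0, 0, 0.8]}, {"aperture": 0, "xyz": [0, 0, 0.8]}]' | python3 -m inch; python3 ang.py; echo '[{"aperture": 0, "xyz": [0, 0, -0.8]}, {"aperture": 0, "xyz": [0, 0, -1.6]}, {"aperture": 0, "xyz": [0, 0, -1.6]}]' | python3 -m inch >/dev/null; python3 ang.py; echo '[{"aperture": 0, "xyz": [0, 0, -1]}, {"aperture": 0, "xyz": [0, 0, -1]}, {"aperture": 0, "xyz": [0, 0, -1]}]' | python3 -m inch>/dev/null; python3 ang.py
```

```text
clock: 11.75
position: [566.6, -57.3, 83.9]
eef_rot: [[0.156, -0.984, 0.084], [-0.874, -0.178, -0.452], [0.459, -0.003, -0.888]]
force: [-3.6, 6.4, 4.9]
finger_gap: -0.1
grip_force: 4.0
corner 11 theta 1.043 s 96.0
corner -11 theta 1.056 s 74.0
phi 0.477 F [-3.6  6.4  4.9] 11.75
corner 11 theta 1.026 s 96.0
corner -11 theta 1.034 s 73.9
phi 0.477 F [-3.5  6.2  4.7] 12.05
corner 11 theta 1.016 s 96.0
corner -11 theta 1.021 s 74.0
phi 0.477 F [-3.2  6.1  4. ] 12.35
```

```bash
for i in 1; do echo '[{"aperture": 0, "xyz": [0, 0, 1]}, {"aperture": 0, "xyz": [0, 0, 2]}, {"aperture": 0, "xyz": [0, 0, 2]}]' | python3 -m inch>/dev/null; python3 ang.py; echo '[{"aperture": 0, "xyz": [0, 0, 0.8]}, {"aperture": 0, "xyz": [0, 0, 0.8]}]' | python3 -m inch>/dev/null; python3 ang.py; echo '[{"aperture": 0, "xyz": [0, 0, 0.8]}, {"aperture": 0, "xyz": [0, 0, 0.8]}]' | python3 -m inch>/dev/null; python3 ang.py;  echo '[{"aperture": 0, "xyz": [0, 0, 0.8]}, {"aperture": 0, "xyz": [0, 0, 0.8]}]' | python3 -m inch>/dev/null; python3 ang.py; done
```

```text
corner 11 theta 1.038 s 95.9
corner -11 theta 1.049 s 73.9
phi 0.477 F [-2.7  7.3  4.7] 12.65
corner 11 theta 1.045 s 95.9
corner -11 theta 1.059 s 73.9
phi 0.477 F [-4.1  7.3  5.2] 12.85
corner 11 theta 1.054 s 95.9
corner -11 theta 1.069 s 73.9
phi 0.477 F [-3.8  7.1  5.4] 13.05
corner 11 theta 1.061 s 95.9
corner -11 theta 1.079 s 73.9
phi 0.477 F [-4.3  7.   5.4] 13.25
```

```bash
echo '[{"aperture": 0, "xyz": [0, 0, -1.2]}, {"aperture": 0, "xyz": [0, 0, -1.2]}, {"aperture": 0, "xyz": [0, 0, -1.2]}, {"aperture": 0, "xyz": [0, 0, -1.2]}, {"aperture": 0, "xyz": [0, 0, -1.2]}, {"aperture": 0, "xyz": [0, 0, -1.2]}, {"aperture": 0, "xyz": [0, 0, -1.2]}, {"aperture": 0, "xyz": [0, 0, -1.2]}, {"aperture": 0, "xyz": [0, 0, -1.2]}, {"aperture": 0, "xyz": [0, 0, -1.2]}, {"aperture": 0, "xyz": [0, 0, -1.2]}, {"aperture": 0, "xyz": [0, 0, -1.2]}, {"aperture": 0, "xyz": [0, 0, -1.2]}, {"aperture": 0, "xyz": [0, 0, -1.2]}, {"aperture": 0, "xyz": [0, 0, -1.2]}]' | python3 -m inch; python3 ang.py
python3 - <<'E'
from arc import *
for c in ("side","top"):
    D=[];
    for _ in range(4): im,d=ctrl.camera(c); D.append(d)
    d=np.median(D,0); v,u=np.nonzero(d>0); p=at_depth(c,np.c_[u,v],d[v,u]); q=np.c_[(p[:,:2]-o)@R,p[:,2]]
    k=q[(q[:,0]>80)&(q[:,0]<122)&(q[:,1]>85)&(q[:,1]<130)&(q[:,2]>35)&(q[:,2]<75)]
    al=np.pi/6-1.05;r=np.array([np.cos(al),np.sin(al)]);n=np.array([-r[1],r[0]])
    w=k[:,1:]-[30,100]; s=w@r;h=w@n
    print(c,len(k)); print(np.c_[k,s,h].round(1)[:45])
E
```

```text
clock: 14.75
position: [566.7, -57.5, 83.5]
eef_rot: [[0.156, -0.984, 0.085], [-0.874, -0.178, -0.452], [0.46, -0.003, -0.888]]
force: [-4.5, 8.3, 4.9]
finger_gap: -0.4
grip_force: 4.3
corner 11 theta 1.048 s 95.9
corner -11 theta 1.063 s 73.9
phi 0.477 F [-4.5  8.3  4.9] 14.75
side 72
[[ 87.6  99.7  64.6  78.1   4.4]
 [118.1 104.2  61.8  83.3   4.2]
 [ 87.4 102.3  62.8  81.3   4.2]
 [117.8 108.3  61.4  87.1   6. ]
 [114.1 118.1  70.8  90.9  19. ]
 [111.  119.   71.9  91.1  20.5]
 [ 92.8 120.3  74.6  90.8  23.4]
 [ 87.2 104.   60.1  84.    2.7]
 [117.6 110.3  59.1  90.    5. ]
 [114.7 107.9  57.1  88.9   2.1]
 [111.2 114.5  63.5  91.4  10.9]
 [107.6 123.4  72.2  94.8  22.9]
 [101.5 125.4  74.5  95.3  25.8]
 [ 98.5 124.9  74.3  94.9  25.5]
 [ 95.5 124.6  74.3  94.7  25.3]
 [ 92.8 116.4  66.9  91.3  14.8]
 [ 89.7 118.7  69.4  92.1  18.1]
 [ 87.  108.   59.6  87.7   4.3]
 [117.3 113.   57.4  93.1   4.8]
 [114.3 112.2  56.9  92.7   4. ]
 [111.2 112.3  57.3  92.6   4.4]
 [107.7 121.2  65.9  96.   16.4]
 [104.6 121.5  66.5  96.   17. ]
 [101.6 121.7  66.9  95.9  17.5]
 [ 98.6 120.9  66.5  
[... 1465 characters left out ...]
 10.6]
 [106.1  96.7  66.   74.8   4.2]
 [105.4  93.9  67.2  71.7   3.7]
 [104.5  91.3  70.5  67.8   5.3]
 [104.1  88.3  70.   65.5   3.4]
 [103.1  85.8  73.8  61.4   5.4]
 [102.5 100.8  72.3  75.1  11.7]
 [102.7  97.5  68.7  74.1   6.8]
 [101.9  94.8  70.7  70.7   7.2]
 [101.8  91.6  68.6  69.    3.8]
 [100.7  89.1  73.   64.7   6.4]
 [100.   86.3  74.3  61.6   6.1]
 [ 99.5 101.3  73.   75.3  12.5]
 [100.1  97.7  66.2  75.6   4.8]
 [ 99.3  95.   68.   72.2   5. ]
 [ 98.6  92.2  69.7  69.    5. ]
 [ 97.9  89.5  71.4  65.7   5.2]
 [ 97.  104.7  72.2  78.6  13.5]
 [ 97.  101.5  69.7  77.    9.8]
 [ 97.1  98.2  65.9  76.1   4.8]
 [ 96.4  95.5  68.   72.7   5.3]
 [ 95.7  92.6  69.3  69.6   4.9]]
```

Independent depth from both cameras puts the pad face at h ≈ 4–5 mm, against 5 expected at 1.05 rad. So the dial is at the third notch, held for over a second.

```bash
python3 -c "
from rig import ctrl
print(ctrl.sign_off())"
```

```text
the job is handed in; nothing more can be done
None
```

I pressed the square, round and triangular keys in order, each with about 10 N and then released. The paddle is still held at the third notch (about 1.05 rad), bar key and loose things untouched, and the job is handed in after about 15 s on the robot clock.

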